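# Take the sold-out macaron tray out of the counter case

## Robot

A 6-joint arm with a two-finger parallel gripper is mounted at the origin on the work surface. World frame = base frame: x ahead of the robot, y to its left, z up, the work surface at z = 0. Lengths are in m, angles in degrees, forces in N, time in s.
With the tool pointing down it reaches from about 0.35 to 0.875 m from the base axis. Payload 15.5 kg.
Tool frame: the origin (TCP) lies between the finger pads; the fingertips stand 19 mm ahead of it and the grasp point (between the pads) is the TCP; y points along the fingers, z is the direction in which the jaws open and shut, and the axes are right-handed (so a half turn about y gives the same grasp; the last joint's range is limited). The gripper opens to 85 mm and grips with 20 to 120 N. Pads are 22 mm wide; open, the fingers measure 114 mm over their backs; the gripper's body (76 mm by 85 mm) begins 54 mm behind the grasp point. The pads swing forward as they close: fully open they stand 13 mm farther back than shut.
Start: joints at [63.742, 28.281, 77.091, -0, 74.628, -5.472], TCP at [0.222, 0.584, 0.25] pointing down, gripper open.
Joint ranges: [-166.48, 166.48], [-47.26, 123.95], [12.59, 153.08], [-70.14, 250.14], [6.76, 159.57], [-176.63, 176.63]. Speed limits (degrees/s): [108.29, 108.29, 147.25, 172.46, 172.46, 172.46].

## Interface

Orientations are given as [roll, pitch, yaw] about the fixed x, y, z axes, in that order (R = Rz(yaw) Ry(pitch) Rx(roll)).
In Python, from rig import bot, camera, camera_info gives the robot as it stands.
- The arm moves only by the tool servo_tool, never from a script. Its argument "series" is a list of rows, each a list of 3 entries, a list of its own where there are three numbers: the shift along the tool's x, y, z scaled (see below), then the turn, a rotation vector about the tool's x, y, z scaled (see below), then the finger opening in mm, from 0 to 85.4. In form: [[[tx, ty, tz], [ax, ay, az], fingers], ...]. A call has 1 to 10 rows; each row shifts and turns the commanded pose from where the row before left it, along the tool's axes as they then stand; what a row does not reach is not made up. The controller multiplies each number of a shift by 200 mm and each number of a turn by 30 degrees. A row lasts 1/8 s, in which the tool goes at most 62.5 mm and 10.7 degrees, less where a joint would pass 70% of its speed; a pose out of reach is approached as far as the arm can. A call with a number of a shift or a turn outside -1 to 1 is refused whole. A call with a gripper value outside its range is refused whole. The fingers move at their own pace and stop on an object; "squeeze" is the grip in N (left out, the last holds). Time passes only in rows, so rows that do not move let the fingers close. It gives the time, the measured TCP pose, the force and the opening at its end, in the units of the state.
- bot.get_state(): the state, without advancing time (a new reading comes with each control period).
- camera(name): name is "side" or "top"; returns (picture, depth): 384x512x3 uint8, blue, green, red; 384x512 float32, m along the optical axis (not along the pixel's ray), 0 where there is no reading.
- camera_info(name): a dict with "camera_matrix" (3x3 intrinsics, pixels), "world_to_cam" (4x4, takes a point from world to camera coordinates). Camera axes: x right, y down, z forward; pixel columns grow to the right and rows downward; lengths in m; the calibration is good to about 2 mm. A picture is of the moment at which its call begins. camera_info takes no time and is no camera call.
- bot.sign_off(): hands the job in, once; it reports no verdict.
The state is a dict: "time": time; "qpos": joint angles; "joint_velocities": joint speeds; "tau": joint torques, N m; "tool_pos": TCP position; "orientation": TCP orientation; "wrist_force": force on the tool from outside, world axes, zero at the start; "ft_torque": the same for the moment, N m; "gripper_width": opening from 0.0 (shut) to 1.0 (fully open).
Only numpy, scipy, OpenCV 4.12 (cv2) and the standard library are available. Lean on these libraries where they do the work, as an engineer would, in place of code of your own. Each camera call takes 0.05 s, during which the arm holds its last target.

## Task

Green is sold out: take the green flavour marker out of the empty macaron tray and stand it in its own green slot in the marker rack. Then lift the empty tray out of the glass case; it is longer than the gap in the cover, so tilt it and bring the end that lies under the gap out first, without forcing it against the glass. Finish still holding the tray level in the gripper, all of it at least 5 cm above the top of the case; leave the covers, the full tray, the other markers and everything else on the counter as they are.

Things in the scene. Friction and masses are not known exactly. Their poses are not given: they have to be found in the camera images.
- case: low glass counter case, 250 (x) x 476 (y) x 123 mm high, fixed; origin under its centre. Flat steel deck 45 mm up; inside 224 (x) x 450 (y) mm. Dark rails along the long sides reach 123 mm, the end walls at y = +-225 reach 111 mm. Two stacked clear covers close the -y half: lower one fixed, edge at y = 0, 111 to 115 mm up; upper one slides, 117 to 121 mm up. The +y half is open on top
- cover (a joint): upper clear cover, black edge strip; its free edge lies at case y = this value (m), so the gap runs from there to y = 225 mm; grows as the cover closes; 2 N of friction; starts at 0 to 0.015
- tray_empty: white trough without macarons, 300 long (its y, along the case's y) x 48 wide (x), 0.15 to 0.31 kg, lying on the case's deck; origin under its centre, floor 4 mm thick, side walls 20 mm high. In its middle stands a white grip tab 10 mm thick (x), 50 mm long (y), top 52 mm above the underside, to be pinched from above
- tray_empty_open_end (a point): middle of the underside edge at the empty tray's +y end, the end below the gap
- tray_empty_covered_end (a point): middle of the underside edge at the empty tray's -y end, under the covers
- marker_green: green flavour marker standing in the empty tray (on its floor) near the +y end, to be put away: steel foot 34 (x) x 36 (y) x 8 mm, upright green plate 10 mm thick (x), 36 mm wide (y), top 64 mm above the origin, to be pinched by the plate; origin under the foot's centre; 60 g
- slot_green: green open-topped square slot of the marker rack, outside 52 x 52 x 24 mm, inside 44 x 44 mm, floor 4 mm above its origin (centre of its underside); the green marker belongs here, standing on the floor of the slot, with its foot's sides parallel to the slot's (either axis)
- slot_pink: pink slot, same shape, holding the pink marker
- slot_orange: orange slot, same shape, empty; stays empty
- rack: dark wooden base of the three slots, 262 x 74 x 4 mm, fixed; slots stand along its x, 80 mm apart, in any order
- tray_full: same tray full of orange macarons (46 mm high), beside the empty one about 100 mm away; leave
- marker_orange: orange marker standing in the full tray, same shape as the green one; leave
- marker_pink: pink marker in the pink slot, same shape; leave
- cupcake_pink: cupcake with pink icing, 76 mm wide, 65 mm high, origin under it; leave
- cupcake_dark: cupcake with dark icing, 76 mm wide, 65 mm high, origin under it; leave
- sprinkle_jar: jar 60 mm wide, 95 mm high, origin under it; leave

How it is judged:
By the outcome, as a careful person would: the job done as asked, in the order asked, and still so for the second after the job is handed in, while the arm keeps its last pose, push and grip.
It also fails if it takes over 54 s, if anything falls off the work surface, if the arm or the gripper's body presses on something with over 40 N, if the wrist force passes 120 N, or if a joint passes its speed limit or range.

## Working session

There is one attempt and no reset: what is moved stays moved. The work goes in short steps, Python scripts to look and compute and a tool call to move; the robot and the scene stay as the last step left them, time stands still between calls to the robot, and variables do not carry over. Pictures are saved under pics/ and viewed, and the job is handed in when it is done.

Besides the shell and the picture viewer there is one more tool, called after "Emit:" by a JSON object that holds its "fn" and its "kwargs", one argument or row to a line. servo_tool: Moves the arm, as the interface text tells. Shifts and turns lie within -1 to 1; 1 stands for 200 mm of shift or 30 degrees of turn. Its arguments: {"type":"object","properties":{"series":{"type":"array","items":{"type":"array"}},"squeeze":{"type":"number"}},"required":["series"]}

```bash
mkdir -p pics; ls; python3 - <<'E'
from rig import bot,camera,camera_info
import cv2,numpy as np
print(bot.get_state())
for n in("top","side"):
    p,d=camera(n); i=camera_info(n)
    cv2.imwrite(f"pics/{n}0.png",p); np.savez(f"{n}0.npz",p=p,d=d,K=i["camera_matrix"],T=i["world_to_cam"])
    print(n,i)
E
```

```text
pics
{'time': 0.0, 'qpos': array([ 6.37425607e+01,  2.83141253e+01,  7.71269699e+01, -2.18235614e-04,
        7.46264942e+01, -5.47147678e+00]), 'joint_velocities': array([-0.0345462 ,  0.00556938, -0.05017062,  0.02258006,  0.05053628,
        0.01917011]), 'tau': array([ 6.06282963e-03, -8.82155442e+01, -3.83883905e+01,  3.37867041e-04,
        9.90428205e-03, -4.21207517e-05]), 'tool_pos': array([0.22165015, 0.58403047, 0.24970942]), 'orientation': array([-9.00673016e+01,  6.23526672e-03, -2.07859082e+01]), 'wrist_force': array([ 0.28366527,  0.67287902, -0.40160398]), 'ft_torque': array([0.04676755, 0.03333638, 0.01439182]), 'gripper_width': 0.999336331984115}
top {'camera_matrix': array([[387.8346079 ,   0.        , 254.27975548],
       [  0.        , 387.8346079 , 193.38956474],
       [  0.        ,   0.        ,   1.        ]]), 'world_to_cam': array([[-0.00241598, -0.9996397 ,  0.02673245, -0.05240317],
       [-0.98144433, -0.00275519, -0.19172753,  0.53824203],
       [ 0.1917321 , -0.02669962, -0.98108406,  0.92198107],
       [ 0.        ,  0.        ,  0.        ,  1.        ]])}
side {'camera_matrix': array([[423.61598746,   0.        , 250.46520522],
       [  0.        , 423.61598746, 195.4651462 ],
       [  0.        ,   0.        ,   1.        ]]), 'world_to_cam': array([[-0.99338504, -0.1141532 ,  0.01245831,  0.55115893],
       [-0.07533229,  0.56595766, -0.82098537,  0.13890442],
       [ 0.08666723, -0.8164931 , -0.57081329,  1.01809742],
       [ 0.        ,  0.        ,  0.        ,  1.        ]])}
```

View pics/top0.png

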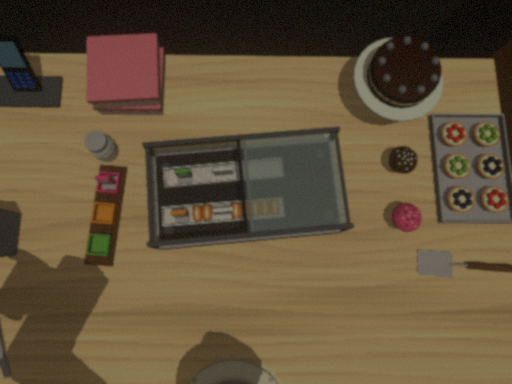

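View pics/side0.png

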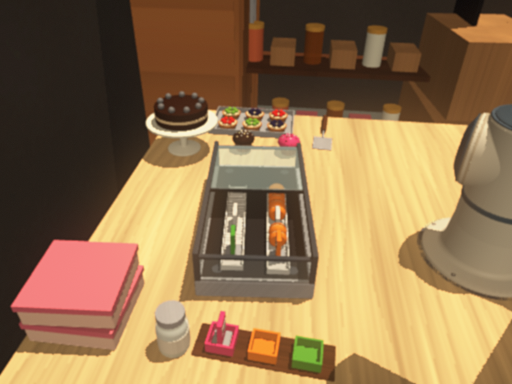

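The top view shows the case centred near px (247,187), with the empty tray (upper row) and green marker at (183,173). The rack is at left: pink (108,182), orange (103,212) and green (99,244). I'll enlarge it.

```bash
cat > h.py <<'E'
import numpy as np,cv2
def load(f):
    z=np.load(f); return z["p"],z["d"],z["K"],z["T"]
def px2w(u,v,dep,K,T):
    c=np.linalg.inv(K)@np.array([u,v,1.])*dep
    return np.linalg.inv(T)[:3]@np.r_[c,1]
def ray_z(u,v,z,K,T):
    Ti=np.linalg.inv(T); o=Ti[:3,3]; r=Ti[:3,:3]@np.linalg.inv(K)@np.array([u,v,1.])
    return o+r*(z-o[2])/r[2]
def w2px(P,K,T):
    P=np.atleast_2d(P); c=(T[:3,:3]@P.T).T+T[:3,3]; q=(K@c.T).T; return q[:,:2]/q[:,2:]
def cloud(d,K,T):
    h,w=d.shape; u,v=np.meshgrid(np.arange(w),np.arange(h))
    c=np.stack([(u-K[0,2])/K[0,0]*d,(v-K[1,2])/K[1,1]*d,d],-1)
    return (c-T[:3,3])@T[:3,:3]
E
python3 - <<'E'
from h import *
p,d,K,T=load("top0.npz")
cv2.imwrite("pics/t_case.png",cv2.resize(p[120:255,135:360],None,fx=3.5,fy=3.5,interpolation=cv2.INTER_CUBIC))
cv2.imwrite("pics/t_rack.png",cv2.resize(p[160:270,75:135],None,fx=5,fy=5,interpolation=cv2.INTER_CUBIC))
p,d,K,T=load("side0.npz")
cv2.imwrite("pics/s_case.png",cv2.resize(p[135:300,190:330],None,fx=3.6,fy=3.6,interpolation=cv2.INTER_CUBIC))
cv2.imwrite("pics/s_rack.png",cv2.resize(p[300:384,180:350],None,fx=4,fy=4,interpolation=cv2.INTER_CUBIC))
E
```

```text
(no output)
```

View pics/t_case.png

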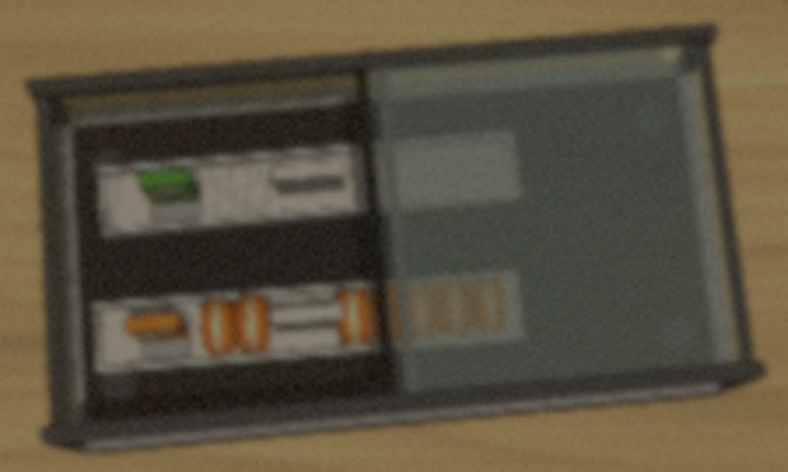

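View pics/t_rack.png

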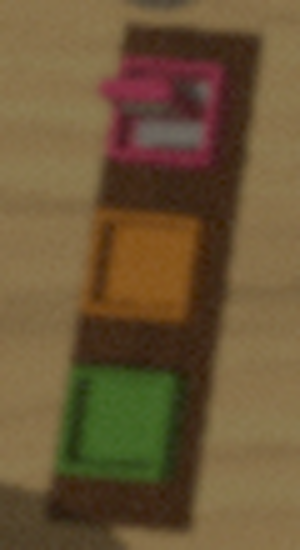

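View pics/s_case.png

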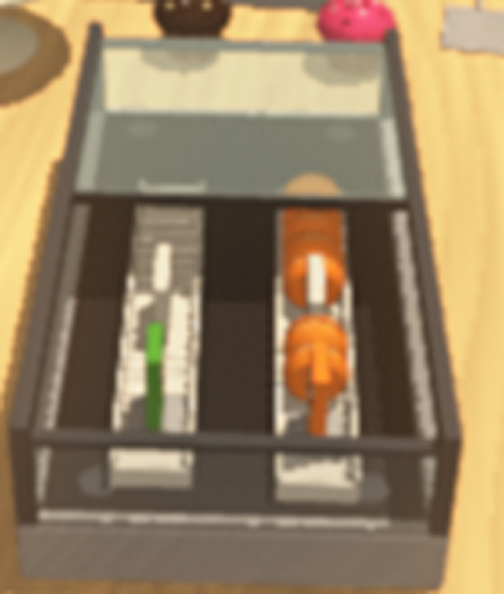

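View pics/s_rack.png

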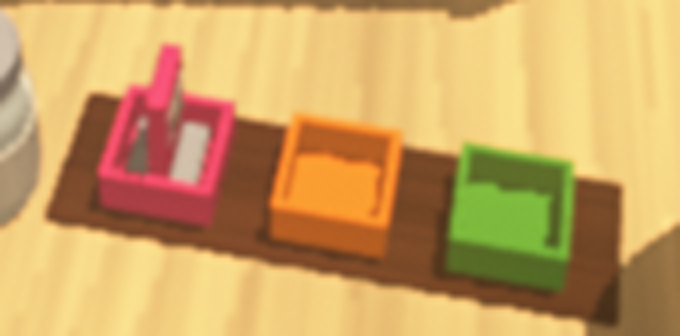

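```bash
python3 - <<'E'
from h import *
for n in("top","side"):
    p,d,K,T=load(n+"0.npz"); C=cloud(d,K,T); hsv=cv2.cvtColor(p,cv2.COLOR_BGR2HSV)
    print("==",n, "valid",(d>0).mean())
    def rep(name,m):
        P=C[m&(d>0)]
        if len(P)<4: print(name,len(P));return
        r=cv2.minAreaRect(P[:,:2].astype(np.float32))
        print(name,len(P),"mean",P.mean(0).round(4),"z",np.percentile(P[:,2],[2,50,98]).round(4),"rect",np.round(r[0],4),np.round(r[1],4),round(r[2],1))
    g=(hsv[...,0]>40)&(hsv[...,0]<80)&(hsv[...,1]>120)
    X,Y,Z=C[...,0],C[...,1],C[...,2]
    incase=(abs(Y)<.3)&(X>.35)&(X<.75)
    rep("green marker",g&incase&(Y<.22)&(Z>.06)); rep("  top",g&incase&(Y<.22)&(Z>.105))
    rep("green slot",g&(Y>.27)&(Y<.5)); rep(" rim",g&(Y>.27)&(Y<.5)&(Z>.023))
    rep(" floor",g&(Y>.27)&(Y<.5)&(Z<.012))
    o=(hsv[...,0]>8)&(hsv[...,0]<20)&(hsv[...,1]>190)
    rep("orange rim",o&(Y>.27)&(Y<.5)&(Z>.023))
    rep("case top",incase&(abs(Z-.122)<.006)&(abs(Y)<.3))
    w=(hsv[...,1]<70)&incase
    rep("tab",w&(Z>.085)&(Z<.104)&(abs(Y)<.12)&(X>.5)&(hsv[...,2]>90))
    rep("tab2",w&(Z>.085)&(Z<.104)&(abs(Y)<.12)&(X<.5))
E
```

```text
== top valid 0.9959360758463541
green marker 57 mean [0.5807 0.1203 0.1121] z [0.101  0.1126 0.1173] rect [0.5812 0.121 ] [0.0088 0.0326] 3.8
  top 55 mean [0.5808 0.1208 0.1126] z [0.1085 0.1126 0.1173] rect [0.5812 0.121 ] [0.0088 0.0326] 3.8
green slot 435 mean [0.4159 0.3395 0.0146] z [0.0049 0.0104 0.0306] rect [0.8287 0.3532] [0.8865 0.0536] 2.4
 rim 130 mean [0.4136 0.3325 0.0277] z [0.0236 0.028  0.0309] rect [0.4135 0.3359] [0.0513 0.0512] 85.2
 floor 261 mean [0.417  0.3416 0.0077] z [0.0045 0.0085 0.0116] rect [0.8315 0.3587] [0.8807 0.042 ] 2.4
orange rim 114 mean [0.491  0.3259 0.028 ] z [0.0234 0.0279 0.0321] rect [0.4924 0.3294] [0.0524 0.0519] 85.6
case top 11094 mean [ 0.5507 -0.111   0.1216] z [0.1176 0.1216 0.1254] rect [ 0.5474 -0.032 ] [0.2495 0.4738] 5.3
tab 93 mean [0.5908 0.0246 0.0963] z [0.0901 0.0965 0.0996] rect [0.5916 0.0247] [0.0107 0.0487] 4.3
tab2 97 mean [0.4903 0.0261 0.0965] z [0.086  0.0973 0.0999] rect [0.4909 0.0256] [0.0103 0.0476] 4.1
== side valid 0.995819091796875
green marker 102 mean [0.5797 0.1337 0.0965] z [0.0618 0.1026 0.1145] rect [0.
[... 180 characters left out ...]
 [0.0055 0.0091 0.0299] rect [0.4126 0.3398] [0.0521 0.0508] 84.8
 rim 205 mean [0.4121 0.3458 0.0277] z [0.0245 0.0277 0.0303] rect [0.4126 0.3398] [0.0521 0.0508] 84.8
 floor 301 mean [0.4136 0.3319 0.0078] z [0.0053 0.0078 0.0104] rect [0.4116 0.3308] [0.0319 0.0439] 85.4
orange rim 258 mean [0.4925 0.3368 0.0272] z [0.0236 0.0273 0.03  ] rect [0.492  0.3323] [0.053  0.0521] 85.7
case top 5250 mean [ 0.5503 -0.0832  0.121 ] z [0.118  0.1209 0.1241] rect [ 0.5454 -0.0293] [0.2482 0.4758] 5.2
tab 86 mean [0.5982 0.0294 0.0936] z [0.0854 0.0957 0.0982] rect [0.621 0.016] [0.0687 0.1371] 5.3
tab2 111 mean [0.4568 0.034  0.0943] z [0.0865 0.0958 0.0987] rect [0.4593 0.0348] [0.0674 0.1752] 5.4
```

Emit:
{"fn": "servo_tool", "kwargs": {
  "series": [
    [[0,0,0],[0,0.355,0],45],
    [[0,0,0],[0,0.355,0],45],
    [[0,0,0],[0,0.355,0],45],
    [[0,0,0],[0,0.355,0],45],
    [[0,0,0],[0,0.355,0],45],
    [[0,0,0],[0,0.355,0],45]
  ],
  "squeeze": 40
}}

```text
time: 0.85
tool_pos: [0.2217, 0.5841, 0.2499]
orientation: [-90.0, -0.0, -85.0]
wrist_force: [0.7, 1.0, 0.1]
gripper_width: 0.523
```

```bash
cat > st.py <<'E'
import sys,numpy as np
from rig import bot
from scipy.spatial.transform import Rotation as R
s=bot.get_state()
Rm=R.from_euler("xyz",s["orientation"],degrees=True)
p=s["tool_pos"]; M=Rm.as_matrix()
yaw=np.degrees(np.arctan2(M[1,2],M[0,2]))
print("t",round(s["time"],2),"p",p.round(4),"rpy",s["orientation"].round(2),"jaw yaw",yaw.round(2),"F",s["wrist_force"].round(1),"w",round(s["gripper_width"]*85.4,1),"q",s["qpos"].round(1))
if len(sys.argv)>=4:
    t=np.array(list(map(float,sys.argv[1:4])))
    print("tool shift units",(M.T@(t-p)/.2).round(4),"dist",np.linalg.norm(t-p).round(4))
E
python3 st.py 0.5808 0.1235 0.25
```

```text
t 0.85 p [0.2217 0.5841 0.2499] rpy [-9.002e+01 -4.000e-02 -8.504e+01] jaw yaw 4.96 F [0.7 1.  0.1] w 44.6 q [63.7 28.3 77.1  0.  74.6 58.8]
tool shift units [2.4498e+00 5.0000e-04 1.5896e+00] dist 0.5841
```

Emit:
{"fn": "servo_tool", "kwargs": {
  "series": [
    [[0.245,0,0.159],[0,0,0],45],
    [[0.245,0,0.159],[0,0,0],45],
    [[0.245,0,0.159],[0,0,0],45],
    [[0.245,0,0.159],[0,0,0],45],
    [[0.245,0,0.159],[0,0,0],45],
    [[0.245,0,0.159],[0,0,0],45],
    [[0.245,0,0.159],[0,0,0],45],
    [[0.245,0,0.159],[0,0,0],45],
    [[0.245,0,0.159],[0,0,0],45],
    [[0.245,0,0.159],[0,-0.01,0],45]
  ]
}}

```text
time: 2.1
tool_pos: [0.5846, 0.1242, 0.2501]
orientation: [-90.0, 0.0, -84.4]
wrist_force: [0.2, 1.4, -0.1]
gripper_width: 0.525
```

```bash
python3 st.py 0.5808 0.1235 0.098
```

```text
t 2.1 p [0.5846 0.1242 0.2501] rpy [-90.03   0.   -84.39] jaw yaw 5.61 F [ 0.2  1.4 -0.1] w 44.8 q [ 6.3 26.1 81.1  0.  72.8  0.6]
tool shift units [ 0.0014  0.7603 -0.0191] dist 0.1521
```

Emit:
{"fn": "servo_tool", "kwargs": {
  "series": [
    [[0,0.15,-0.019],[0,0,0],45],
    [[0,0.15,0],[0,0,0],45],
    [[0,0.15,0],[0,0,0],45],
    [[0,0.15,0],[0,0,0],45],
    [[0,0.1,0],[0,0,0],45],
    [[0,0.06,0],[0,0,0],45],
    [[0,0,0],[0,0,0],45]
  ]
}}

```text
time: 2.98
tool_pos: [0.5797, 0.1255, 0.0977]
orientation: [-90.1, -0.0, -84.4]
wrist_force: [-0.4, -0.1, -0.4]
gripper_width: 0.524
```

```bash
cat > snap.py <<'E'
import sys,cv2,numpy as np
from rig import camera,camera_info
n,tag=sys.argv[1:3]; x0,x1,y0,y1=map(int,sys.argv[3:7])
p,d=camera(n); i=camera_info(n)
np.savez(f"{n}_{tag}.npz",p=p,d=d,K=i["camera_matrix"],T=i["world_to_cam"])
f=min(780/(x1-x0),580/(y1-y0))
cv2.imwrite(f"pics/{n}_{tag}.png",cv2.resize(p[y0:y1,x0:x1],None,fx=f,fy=f,interpolation=cv2.INTER_CUBIC))
E
python3 st.py 0.5808 0.1235 0.098; python3 snap.py side a 180 340 120 300
```

```text
t 2.98 p [0.5797 0.1255 0.0977] rpy [-90.07  -0.   -84.38] jaw yaw 5.62 F [-0.4 -0.1 -0.4] w 44.8 q [ 6.4 36.2 90.5 -0.  53.4  0.8]
tool shift units [ 0.0104 -0.0013  0.0045] dist 0.0023
```

View pics/side_a.png

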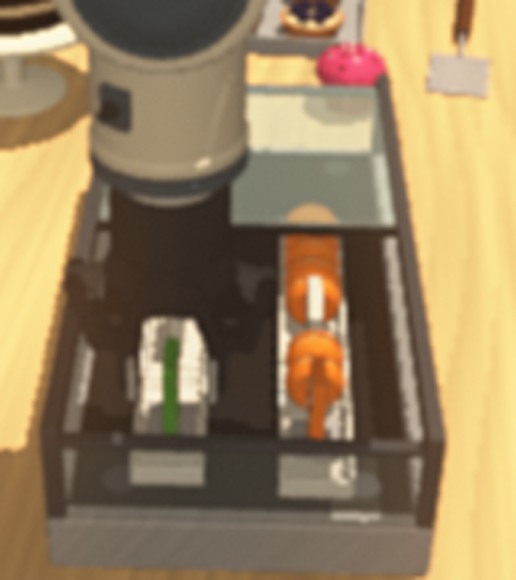

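The plate (170,380) is centred between the fingertips at (130,380) and (212,380), so I'm closing on it.

Emit:
{"fn": "servo_tool", "kwargs": {
  "series": [
    [[0.008,0,0],[0,0,0],0],
    [[0,0,0],[0,0,0],0],
    [[0,0,0],[0,0,0],0],
    [[0,0,0],[0,0,0],0],
    [[0,0,0],[0,0,0],0],
    [[0,0,0],[0,0,0],0]
  ],
  "squeeze": 40
}}

```text
time: 3.78
tool_pos: [0.5806, 0.1239, 0.0989]
orientation: [-89.9, -0.0, -84.4]
wrist_force: [-0.9, -0.1, 7.0]
gripper_width: 0.111
```

```bash
python3 st.py 0.5808 0.1235 0.238
```

```text
t 3.77 p [0.5806 0.1239 0.0989] rpy [-8.993e+01 -1.000e-02 -8.438e+01] jaw yaw 5.62 F [-0.9 -0.1  7. ] w 9.5 q [ 6.3 36.1 90.4 -0.  53.4  0.7]
tool shift units [ 0.0021 -0.6954  0.0015] dist 0.1391
```

Emit:
{"fn": "servo_tool", "kwargs": {
  "series": [
    [[0,-0.03,0],[0,0,0],0],
    [[0,-0.1,0],[0,0,0],0],
    [[0,-0.15,0],[0,0,0],0],
    [[0,-0.15,0],[0,0,0],0],
    [[0,-0.15,0],[0,0,0],0],
    [[0,-0.12,0],[0,0,0],0],
    [[0,0,0],[0,0,0],0]
  ]
}}

```text
time: 4.65
tool_pos: [0.5809, 0.1241, 0.2402]
orientation: [-89.8, 0.0, -84.4]
wrist_force: [-0.1, 0.5, -1.4]
gripper_width: 0.111
```

```bash
python3 st.py 0.413 0.3385 0.238;python3 snap.py top b 60 360 100 300
```

```text
t 4.65 p [0.5809 0.1241 0.2402] rpy [-8.981e+01  1.000e-02 -8.438e+01] jaw yaw 5.62 F [-0.1  0.5 -1.4] w 9.5 q [ 6.3 26.2 82.5  0.  71.   0.7]
tool shift units [-1.1492  0.0088 -0.7306] dist 0.2724
```

View pics/top_b.png

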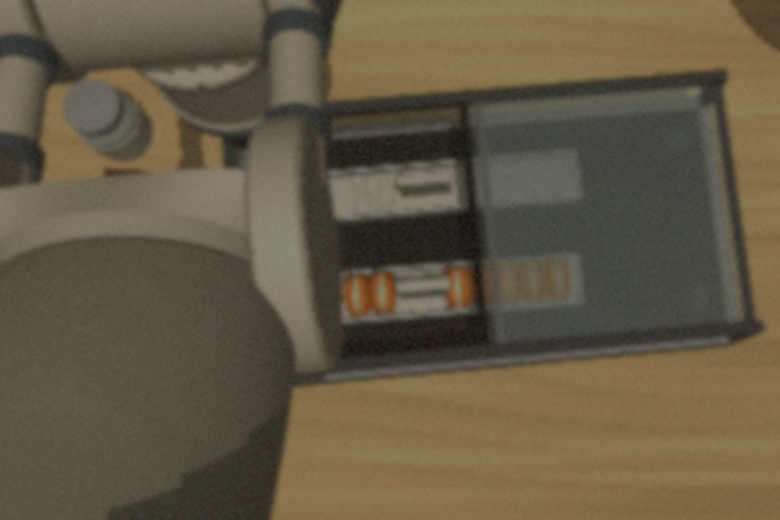

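Emit:
{"fn": "servo_tool", "kwargs": {
  "series": [
    [[-0.12,0,-0.075],[0,0,0],0],
    [[-0.2,0,-0.13],[0,0,0],0],
    [[-0.21,0,-0.13],[0,0,0],0],
    [[-0.21,0,-0.13],[0,0,0],0],
    [[-0.2,0,-0.13],[0,0,0],0],
    [[-0.15,0,-0.1],[0,0,0],0],
    [[-0.06,0,-0.035],[0,0,0],0],
    [[0,0,0],[0,0.175,0],0],
    [[0,0,0],[0,0.172,0],0],
    [[0,0,0],[0,0,0],0]
  ]
}}

```text
time: 5.95
tool_pos: [0.4126, 0.338, 0.2376]
orientation: [-90.0, -0.0, -94.8]
wrist_force: [-0.6, -0.0, -0.8]
gripper_width: 0.107
```

```bash
python3 st.py 0.4129 0.3382 0.105; python3 snap.py side c 130 370 220 384
```

```text
t 5.95 p [0.4126 0.338  0.2376] rpy [-9.004e+01 -4.000e-02 -9.480e+01] jaw yaw -4.8 F [-0.6 -0.  -0.8] w 9.2 q [32.9 21.7 90.9 -0.  67.4 37.7]
tool shift units [-0.0016  0.6632  0.0021] dist 0.1326
```

View pics/side_c.png

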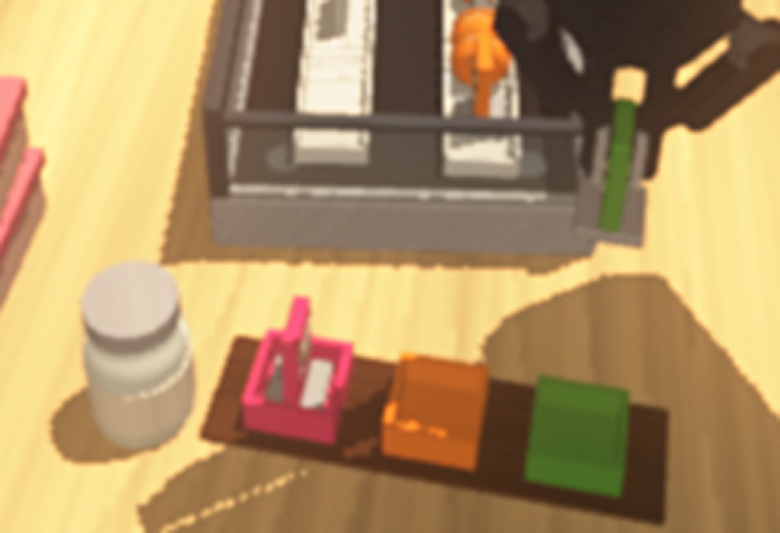

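The marker is held upright at (620,150), above the green slot (575,435). I'll go down to just above the rim and check the alignment there.

Emit:
{"fn": "servo_tool", "kwargs": {
  "series": [
    [[0,0.14,0],[0,0,0],0],
    [[0,0.15,0.002],[0,0,0],0],
    [[0,0.15,0],[0,0,0],0],
    [[0,0.12,0],[0,0,0],0],
    [[0,0.07,0],[0,0,0],0],
    [[0,0,0],[0,0,0],0]
  ]
}}

```text
time: 6.75
tool_pos: [0.4126, 0.3382, 0.1117]
orientation: [-90.1, -0.1, -94.8]
wrist_force: [0.4, 0.3, -0.5]
gripper_width: 0.11
```

```bash
python3 st.py 0.4129 0.3382 0.060; python3 snap.py side d 230 370 280 384; python3 - <<'E'
from h import *
p,d,K,T=load("side_d.npz"); C=cloud(d,K,T); hsv=cv2.cvtColor(p,cv2.COLOR_BGR2HSV)
g=(hsv[...,0]>40)&(hsv[...,0]<80)&(hsv[...,1]>120)&(C[...,1]>.25)&(C[...,1]<.45)&(C[...,0]<.5)
def rep(m):
    P=C[m].astype(np.float32); 
    if len(P)<5: print(len(P));return
    r=cv2.minAreaRect(P[:,:2]);print(len(P),P.mean(0).round(4),np.round(r[0],4),np.round(r[1],4),round(r[2],1))
rep(g&(C[...,2]>.06)); rep(g&(C[...,2]<.045)&(C[...,2]>.023))
E
```

```text
t 6.75 p [0.4126 0.3382 0.1117] rpy [-9.007e+01 -5.000e-02 -9.476e+01] jaw yaw -4.76 F [ 0.4  0.3 -0.5] w 9.4 q [32.9 31.5 98.5 -0.  50.1 37.7]
tool shift units [-0.0005  0.2584  0.0017] dist 0.0517Traceback (most recent call last):
  File "<stdin>", line 8, in <module>
  File "<stdin>", line 7, in rep
cv2.error: OpenCV(4.12.0) /io/opencv/modules/imgproc/src/convhull.cpp:143: error: (-215:Assertion failed) total >= 0 && (depth == CV_32F || depth == CV_32S) in function 'convexHull'
```

View pics/side_d.png

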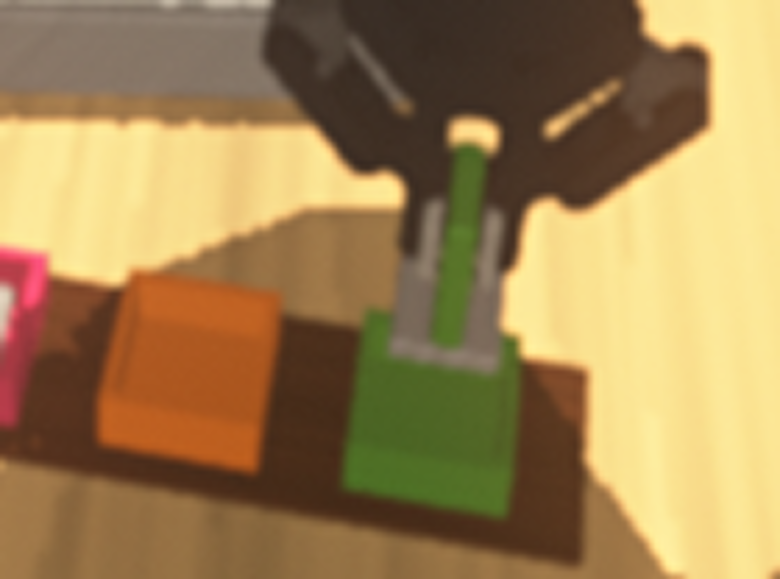

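```bash
python3 - <<'E'
from h import *
p,d,K,T=load("side_d.npz")
a=np.radians(-4.8); ex=np.array([np.cos(a),np.sin(a),0]); ey=np.array([-np.sin(a),np.cos(a),0])
f=580/104
for c in [(0.4126,0.3382),(0.4126,0.3402)]:
  for z in (.0618,.0698):
    P=[np.r_[c,z]+sx*.017*ex+.018*ey for sx in(1,-1)]
    print(c,z,((w2px(P,K,T)-[230,280])*f).round(0).tolist())
c=np.array([.4126,.3398,.028])
P=[c+sx*.026*ex+sy*.026*ey for sx,sy in((1,1),(-1,1),(-1,-1),(1,-1))]
print("rim",((w2px(P,K,T)-[230,280])*f).round(0).tolist())
E
```

```text
(0.4126, 0.3382) 0.0618 [[383.0, 358.0], [494.0, 377.0]]
(0.4126, 0.3382) 0.0698 [[385.0, 342.0], [497.0, 361.0]]
(0.4126, 0.3402) 0.0618 [[383.0, 363.0], [494.0, 383.0]]
(0.4126, 0.3402) 0.0698 [[385.0, 347.0], [497.0, 367.0]]
rim [[344.0, 445.0], [510.0, 476.0], [520.0, 336.0], [362.0, 309.0]]
```

```bash
python3 - <<'E'
from h import *
p,d,K,T=load("side_d.npz"); C=cloud(d,K,T)
X,Y,Z=C[...,0],C[...,1],C[...,2]
b=(X>.36)&(X<.47)&(Y>.3)&(Y<.4)&(d>0)
g=(p[...,1].astype(int)>p[...,2]+15)&(p[...,1].astype(int)>p[...,0]+15)
for nm,m in (("plate front",b&g&(Z>.075)&(Z<.13)&(Y>.34)),("plate all",b&g&(Z>.075)),("foot front",b&~g&(Z>.0635)&(Z<.0685)),("rim",b&g&(Z>.023)&(Z<.033))):
    P=C[m]; print(nm,len(P)); 
    if len(P)>5: print(np.percentile(P,[2,25,50,75,98],axis=0).round(4).tolist())
E
```

```text
plate front 118
[[0.41, 0.3419, 0.0767], [0.4116, 0.3537, 0.0917], [0.4135, 0.3547, 0.1085], [0.4152, 0.3554, 0.1242], [0.4172, 0.3566, 0.1266]]
plate all 2032
[[0.3679, 0.3025, 0.0975], [0.3999, 0.3309, 0.4742], [0.4142, 0.354, 0.4775], [0.4299, 0.3739, 0.4789], [0.4613, 0.3981, 0.4836]]
foot front 75
[[0.3948, 0.3258, 0.0636], [0.4021, 0.3408, 0.0662], [0.4123, 0.3533, 0.0676], [0.4234, 0.3548, 0.0681], [0.4292, 0.357, 0.0684]]
rim 152
[[0.3886, 0.3146, 0.0235], [0.4033, 0.3459, 0.0261], [0.419, 0.3615, 0.0271], [0.434, 0.3641, 0.0282], [0.4383, 0.3662, 0.0297]]
```

Emit:
{"fn": "servo_tool", "kwargs": {
  "series": [
    [[-0.008,0.08,0],[0,0,0],0],
    [[0,0.08,0],[0,0,0],0],
    [[0,0.06,0],[0,0,0],0],
    [[0,0.025,0],[0,0,0],0],
    [[0,0,0],[0,0,0],0]
  ]
}}

```text
time: 7.42
tool_pos: [0.4128, 0.34, 0.0629]
orientation: [-90.0, -0.0, -94.8]
wrist_force: [0.6, 0.0, -0.9]
gripper_width: 0.105
```

```bash
python3 st.py 0.4129 0.3397 0.0575; python3 snap.py side e 230 370 280 384
```

```text
t 7.42 p [0.4128 0.34   0.0629] rpy [-9.003e+01 -3.000e-02 -9.480e+01] jaw yaw -4.8 F [ 0.6  0.  -0.9] w 9.0 q [ 33.1  36.1 100.3  -0.   43.7  37.9]
tool shift units [0.0013 0.0271 0.0006] dist 0.0054
```

View pics/side_e.png

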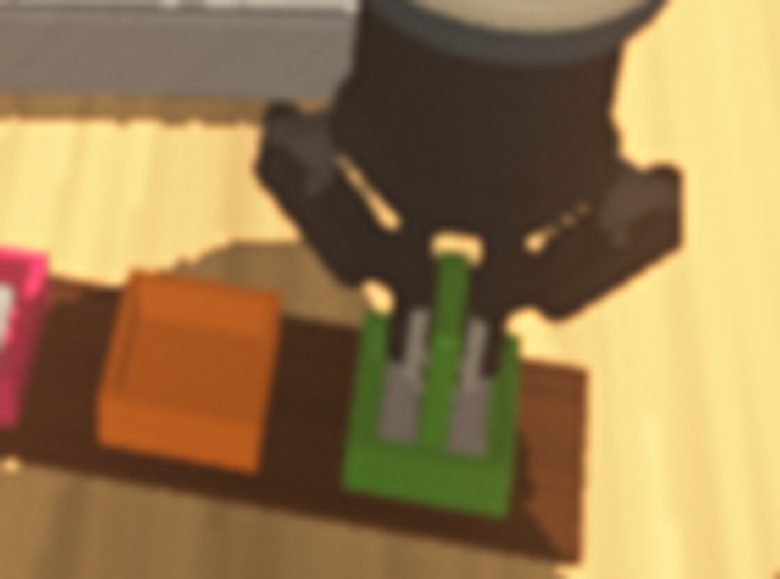

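The foot is inside the green slot and not touching it. I'll lower it the last 4 to 5 mm.

Emit:
{"fn": "servo_tool", "kwargs": {
  "series": [
    [[0,0.013,0],[0,0,0],0],
    [[0,0.012,0],[0,0,0],0],
    [[0,0,0],[0,0,0],0]
  ]
}}

```text
time: 7.85
tool_pos: [0.4129, 0.34, 0.0582]
orientation: [-90.0, -0.0, -94.8]
wrist_force: [-0.2, -0.2, 0.3]
gripper_width: 0.109
```

```bash
python3 st.py 0.4129 0.3397 0.0575
```

```text
t 7.85 p [0.4129 0.34   0.0582] rpy [-9.001e+01 -1.000e-02 -9.480e+01] jaw yaw -4.8 F [-0.2 -0.2  0.3] w 9.3 q [ 33.1  36.6 100.4  -0.   43.   37.9]
tool shift units [0.0017 0.0035 0.0003] dist 0.0008
```

Emit:
{"fn": "servo_tool", "kwargs": {
  "series": [
    [[0,0.006,0],[0,0,0],0],
    [[0,0,0],[0,0,0],0],
    [[0,0,0],[0,0,0],35],
    [[0,0,0],[0,0,0],35],
    [[0,0,0],[0,0,0],35],
    [[0,-0.05,0],[0,0,0],35],
    [[0,-0.15,0],[0,0,0],35],
    [[0,-0.25,0],[0,0,0],35],
    [[0,-0.25,0],[0,0,0],35],
    [[0,-0.2,0],[0,0,0],35]
  ]
}}

```text
time: 9.1
tool_pos: [0.4129, 0.3401, 0.2399]
orientation: [-89.9, 0.1, -94.8]
wrist_force: [1.0, -0.2, 0.3]
gripper_width: 0.411
```

```bash
python3 st.py 0.591 0.0265 0.24; python3 snap.py side f 180 370 270 384
```

```text
t 9.1 p [0.4129 0.3401 0.2399] rpy [-8.992e+01  6.000e-02 -9.480e+01] jaw yaw -4.8 F [ 1.  -0.2  0.3] w 35.1 q [33.1 21.7 90.7 -0.  67.6 37.9]
tool shift units [ 1.4880e+00 -9.0000e-04  1.0184e+00] dist 0.3606
```

View pics/side_f.png

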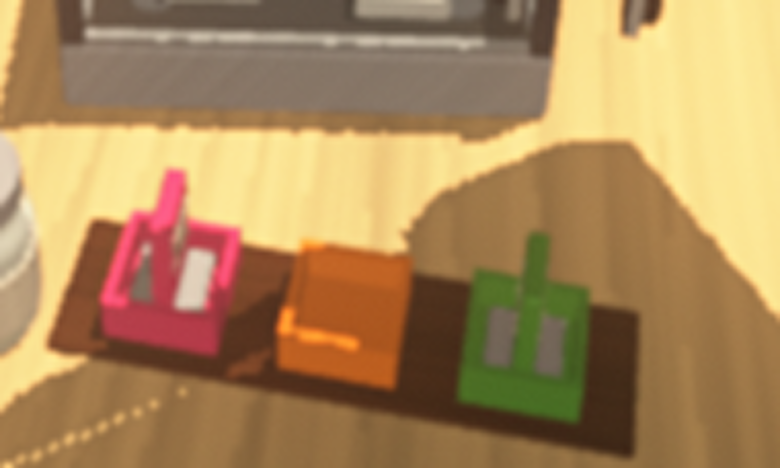

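The green marker stands square in the green slot (525,335), so I'm going to the tray tab.

Emit:
{"fn": "servo_tool", "kwargs": {
  "series": [
    [[0,0,0],[0,-0.17,0],35],
    [[0,0,0],[0,-0.167,0],35],
    [[0.15,0,0.07],[0,0,0],35],
    [[0.25,0,0.112],[0,0,0],35],
    [[0.25,0,0.112],[0,0,0],35],
    [[0.25,0,0.112],[0,0,0],35],
    [[0.25,0,0.112],[0,0,0],35],
    [[0.25,0,0.112],[0,0,0],35],
    [[0.244,0,0.111],[0,0,0],35],
    [[0,0,0],[0,0,0],35]
  ]
}}

```text
time: 10.4
tool_pos: [0.5923, 0.0233, 0.2372]
orientation: [-90.0, -0.0, -84.9]
wrist_force: [0.2, 0.8, 0.5]
gripper_width: 0.41
```

```bash
python3 st.py 0.591 0.0262 0.125; python3 snap.py side g 180 340 100 290
```

```text
t 10.4 p [0.5923 0.0233 0.2372] rpy [-8.995e+01 -4.000e-02 -8.489e+01] jaw yaw 5.11 F [0.2 0.8 0.5] w 35.0 q [-3.5 26.4 82.8 -0.  70.8 -8.6]
tool shift units [-0.0155  0.5611 -0.0056] dist 0.1123
```

View pics/side_g.png

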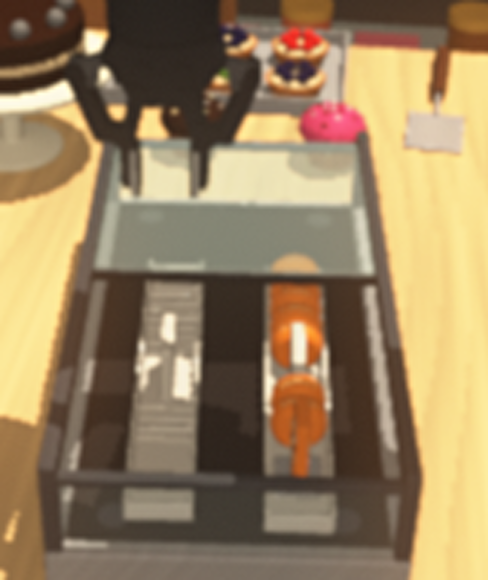

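```bash
python3 - <<'E'
from h import *
cc=np.array([.5464,-.0307]); a=np.radians(5.25); ex=np.array([np.cos(a),np.sin(a)]); ey=np.array([-np.sin(a),np.cos(a)])
p,d,K,T=load("top0.npz")
def cf(P): q=P[:2]-cc; return (q@ex).round(4),(q@ey).round(4)
for zx,zy in((362,150),(375,170),(375,250),(392,250),(383,330),(400,330)):
    u,v=135+zx/3.5,120+zy/3.5
    print((zx,zy),"cover z.121",cf(ray_z(u,v,.121,K,T)), d[int(round(v)),int(round(u))], cf(px2w(u,v,d[int(round(v)),int(round(u))],K,T)))
# brightness profile across at tray gap row x'=0 at z .121
for tag in("top0","side0","side_g"):
    p,d,K,T=load(tag+".npz")
    ys=np.arange(-.03,.045,.003)
    for x0 in(0.0,):
        W=[np.r_[cc+x0*ex+y*ey,.121] for y in ys]
        uv=w2px(W,K,T); val=[int(p[int(round(v)),int(round(u))].mean()) for u,v in uv]
        print(tag,list(zip(ys.round(3).tolist(),val)))
C=cloud(*load("side_g.npz")[1:]); p=load("side_g.npz")[0]
X,Y,Z=C[...,0],C[...,1],C[...,2]
for tag in("side0","side_g"):
    p,d,K,T=load(tag+".npz"); C=cloud(d,K,T);X,Y,Z=C[...,0],C[...,1],C[...,2]
    m=(X>.57)&(X<.612)&(Y>-.02)&(Y<.07)&(Z>.09)&(Z<.103)
    q=C[m]; xy=(q[:,:2]-cc); print(tag,m.sum(),np.percentile(xy@ex,[5,50,95]).round(4),np.percentile(xy@ey,[5,50,95]).round(4))
E
```

```text
(362, 150) cover z.121 (np.float64(0.0535), np.float64(0.0128)) 0.9870558 (np.float64(0.072), np.float64(0.0121))
(375, 170) cover z.121 (np.float64(0.0388), np.float64(0.0052)) 0.91713965 (np.float64(0.0391), np.float64(0.0052))
(375, 250) cover z.121 (np.float64(-0.016), np.float64(0.0101)) 0.90448004 (np.float64(-0.0162), np.float64(0.0101))
(392, 250) cover z.121 (np.float64(-0.017), np.float64(-0.0012)) 0.9057091 (np.float64(-0.017), np.float64(-0.0012))
(383, 330) cover z.121 (np.float64(-0.0701), np.float64(0.0096)) 0.89707005 (np.float64(-0.0698), np.float64(0.0095))
(400, 330) cover z.121 (np.float64(-0.0711), np.float64(-0.0016)) 0.8940143 (np.float64(-0.0713), np.float64(-0.0016))
top0 [(-0.03, 68), (-0.027, 68), (-0.024, 71), (-0.021, 68), (-0.018, 69), (-0.015, 68), (-0.012, 67), (-0.009, 72), (-0.006, 74), (-0.003, 71), (-0.0, 58), (0.003, 50), (0.006, 37), (0.009, 23), (0.012, 25), (0.015, 23), (0.018, 24), (0.021, 25), (0.024, 25), (0.027, 27), (0.03, 34), (0.033, 36), (0.036, 27), (0.039, 34), (0.042, 21)]
side0 [(-0.03, 119), (-0.027, 118), (-0.024, 118), (-0.021, 119), (-0.018, 118), (-0.015, 118), (-0.012, 118), (-0.009, 117), (-0.006, 117), (-0.003, 121), (-0.0, 115), (0.003, 115), (0.006, 88), (0.009, 56), (0.012, 56), (0.015, 43), (0.018, 41), (0.021, 42), (0.024, 42), (0.027, 43), (0.03, 42), (0.033, 42), (0.036, 44), (0.039, 43), (0.042, 41)]
side_g [(-0.03, 126), (-0.027, 127), (-0.024, 127), (-0.021, 126), (-0.018, 126), (-0.015, 126), (-0.012, 126), (-0.009, 127), (-0.006, 127), (-0.003, 130), (-0.0, 123), (0.003, 123), (0.006, 94), (0.009, 59), (0.012, 59), (0.015, 43), (0.018, 42), (0.021, 43), (0.024, 43), (0.027, 44), (0.03, 45), (0.033, 45), (0.036, 44), (0.039, 44), (0.042, 43)]
side0 63 [0.0447 0.0491 0.0538] [0.032  0.0592 0.0773]
side_g 65 [0.0446 0.0491 0.0537] [0.0306 0.058  0.0784]
```

```bash
cat > path.py <<'E'
import numpy as np
c=.015
obs=[(-.3,0,.111,.115),(-.3,c,.117,.121),(.225,.3,0,.111),(-.3,.3,0,.045),(-.3,-.225,0,.111)]
G=.042 # grasp height above underside
def pts(box,n=60):
    a0,a1,h0,h1=box
    t=np.linspace(0,1,n)
    return np.vstack([np.c_[a0+(a1-a0)*t,0*t+h0],np.c_[a0+(a1-a0)*t,0*t+h1],np.c_[0*t+a0,h0+(h1-h0)*t],np.c_[0*t+a1,h0+(h1-h0)*t]])
boxes={"tray":(-.15,.15,0,.02),"tab":(-.025,.025,.02,.052),"fing":(-.014,.014,G-.019,G+.054),"body":(-.0425,.0425,G+.054,G+.25)}
def clear(a,h,th):  # a,h: TCP (y,z) in case frame ; th tilt
    ca,sa=np.cos(th),np.sin(th); u=np.array([ca,sa]); n=np.array([-sa,ca])
    o=np.array([a,h])-G*n
    out={}
    for k,b in boxes.items():
        P=pts(b); W=o+P[:,:1]*u+P[:,1:]*n
        m=9
        for (y0,y1,z0,z1) in obs:
            dy=np.maximum(np.maximum(y0-W[:,0],W[:,0]-y1),0); dz=np.maximum(np.maximum(z0-W[:,1],W[:,1]-z1),0)
            m=min(m,np.hypot(dy,dz).min())
        out[k]=round(m*1000,1)
    return out
if __name__=="__main__":
    # way: low corner (yl,zl) & theta
    def tcp(yl,zl,th):
        u=np.array([np.cos(th),np.sin(th)]);n=np.array([-u[1],u[0]]); return np.array([yl,zl])+.15*u+G*n
    W=[(-.0975,.045,0),(-.0975,.050,0),(-.0905,.051,6),(-.078,.052,12),(-.070,.053,18),(-.055,.056,22),(.00,.080,24),(.05,.105,24),(.05,.2,24)]
    prev=None
    for w in W:
        w=np.array(w,float)
        if prev is not None:
            mn={}
            for t in np.linspace(0,1,11):
                q=prev+(w-prev)*t; r=clear(*tcp(q[0],q[1],np.radians(q[2])),np.radians(q[2]))
                for k,v in r.items(): mn[k]=min(mn.get(k,99),v)
            print(w,"tcp",tcp(w[0],w[1],np.radians(w[2])).round(4),mn)
        prev=w
E
python3 path.py
```

```text
[-0.0975  0.05    0.    ] tcp [0.0525 0.092 ] {'tray': np.float64(0.0), 'tab': np.float64(19.5), 'fing': np.float64(23.0), 'body': np.float64(20.0)}
[-0.0905  0.051   6.    ] tcp [0.0543 0.1084] {'tray': np.float64(5.0), 'tab': np.float64(13.4), 'fing': np.float64(23.4), 'body': np.float64(25.0)}
[-0.078  0.052 12.   ] tcp [0.06   0.1243] {'tray': np.float64(6.0), 'tab': np.float64(13.4), 'fing': np.float64(23.8), 'body': np.float64(36.7)}
[-0.07   0.053 18.   ] tcp [0.0597 0.1393] {'tray': np.float64(7.0), 'tab': np.float64(19.7), 'fing': np.float64(30.7), 'body': np.float64(47.3)}
[-0.055  0.056 22.   ] tcp [0.0683 0.1511] {'tray': np.float64(8.0), 'tab': np.float64(23.1), 'fing': np.float64(34.2), 'body': np.float64(56.5)}
[ 0.    0.08 24.  ] tcp [0.1199 0.1794] {'tray': np.float64(7.8), 'tab': np.float64(35.7), 'fing': np.float64(46.7), 'body': np.float64(64.3)}
[ 0.05   0.105 24.   ] tcp [0.1699 0.2044] {'tray': np.float64(6.5), 'tab': np.float64(85.0), 'fing': np.float64(88.5), 'body': 99}
[ 0.05  0.2  24.  ] tcp [0.1699 0.2994] {'tray': np.float64(27.0), 'tab': np.float64(85.7), 'fing': np.float64(88.7), 'body': 99}
```

Emit:
{"fn": "servo_tool", "kwargs": {
  "series": [
    [[-0.012,0.15,-0.006],[0,0,0],35],
    [[0,0.2,0],[0,0,0],35],
    [[0,0.15,0],[0,0,0],35],
    [[0,0.06,0],[0,0,0],35],
    [[0,0,0],[0,0,0],35]
  ]
}}

```text
time: 11.08
tool_pos: [0.5892, 0.0293, 0.1252]
orientation: [-90.0, 0.0, -84.6]
wrist_force: [1.1, -0.2, -0.5]
gripper_width: 0.409
```

```bash
python3 st.py 0.591 0.0262 0.087; python3 snap.py side h 200 320 130 280
```

```text
t 11.07 p [0.5892 0.0293 0.1252] rpy [-9.004e+01  1.000e-02 -8.465e+01] jaw yaw 5.35 F [ 1.1 -0.2 -0.5] w 34.9 q [-3.  33.8 89.8  0.  56.4 -8.3]
tool shift units [0.0164 0.1909 0.0078] dist 0.0383
```

View pics/side_h.png

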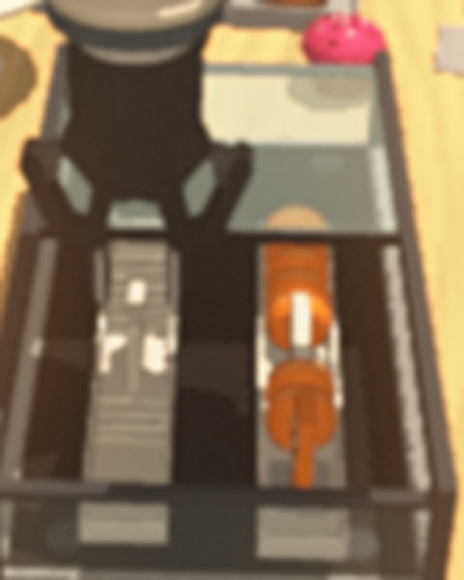

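Emit:
{"fn": "servo_tool", "kwargs": {
  "series": [
    [[0.015,0.06,0.008],[0,0,0],35],
    [[0,0.08,0],[0,0,0],35],
    [[0,0.05,0],[0,0,0],35],
    [[0,0,0],[0,0,0],35]
  ]
}}

```text
time: 11.62
tool_pos: [0.5908, 0.0259, 0.086]
orientation: [-90.1, 0.0, -84.7]
wrist_force: [-0.7, 0.3, 0.9]
gripper_width: 0.41
```

```bash
python3 st.py 0.591 0.0262 0.087; python3 snap.py side i 200 320 130 280
```

```text
t 11.62 p [0.5908 0.0259 0.086 ] rpy [-9.011e+01  2.000e-02 -8.469e+01] jaw yaw 5.31 F [-0.7  0.3  0.9] w 35.0 q [-3.3 37.1 91.1  0.  51.9 -8.6]
tool shift units [-0.0016 -0.005   0.0012] dist 0.0011
```

View pics/side_i.png

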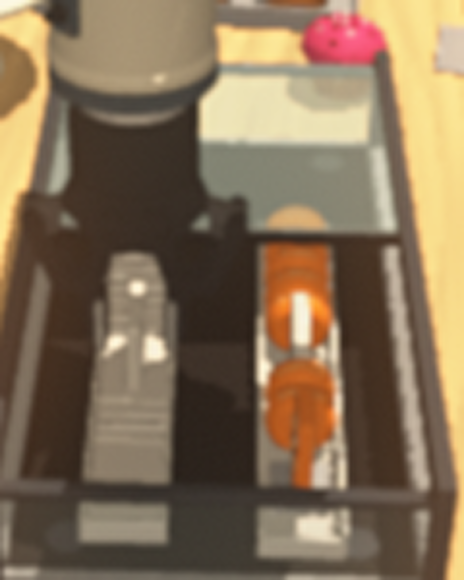

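Emit:
{"fn": "servo_tool", "kwargs": {
  "series": [
    [[0,0,0],[0,0,0],0],
    [[0,0,0],[0,0,0],0],
    [[0,0,0],[0,0,0],0],
    [[0,0,0],[0,0,0],0],
    [[0,0,0],[0,0,0],0]
  ],
  "squeeze": 90
}}

```text
time: 12.3
tool_pos: [0.5916, 0.0259, 0.0876]
orientation: [-90.0, -0.0, -84.7]
wrist_force: [-1.0, 0.3, 6.4]
gripper_width: 0.099
```

```bash
python3 st.py 0.591 0.0262 0.092
```

```text
t 12.3 p [0.5916 0.0259 0.0876] rpy [-8.995e+01 -1.000e-02 -8.469e+01] jaw yaw 5.31 F [-1.   0.3  6.4] w 8.5 q [-3.3 37.  91.1 -0.  51.9 -8.6]
tool shift units [-0.0019 -0.0222 -0.003 ] dist 0.0045
```

```bash
cat > plan.py <<'E'
import sys,json,numpy as np
from rig import bot
from scipy.spatial.transform import Rotation as R
from path import clear
cc=np.array([.5464,-.0307]); a=np.radians(5.25); ex=np.array([np.cos(a),np.sin(a)]); ey=np.array([-np.sin(a),np.cos(a)])
s=bot.get_state(); M=R.from_euler("xyz",s["orientation"],degrees=True).as_matrix(); p=s["tool_pos"]
q=p[:2]-cc; y=q@ey; x=q@ex
n=-M[:,1]; th=np.degrees(np.arctan2(-(n[:2]@ey),n[2])); side=np.degrees(np.arcsin(n[:2]@ex))
print("t",round(s["time"],2),"case x,y",x.round(4),y.round(4),"z",p[2].round(4),"tilt",th.round(2),"sidetilt",side.round(2),"F",s["wrist_force"].round(1),"T",s["ft_torque"].round(2),"w",round(s["gripper_width"]*85.4,1),"q",s["qpos"].round(1))
print("clear",clear(y,p[2],np.radians(th)))
if len(sys.argv)>1:
    cur=np.array([y,p[2],th])
    for w in json.loads(sys.argv[1]):
        t=np.array(w[:3],float); k=w[3]
        for i in range(k):
            nx=cur+(t-cur)/(k-i); d=nx-cur; c_,s_=np.cos(np.radians(cur[2])),np.sin(np.radians(cur[2]))
            print([[round(-(d[0]*c_+d[1]*s_)/.2,3),round(-(-d[0]*s_+d[1]*c_)/.2,3),0],[0,0,round(d[2]/30,3)],0], nx.round(3)); cur=nx
E
python3 plan.py '[[0.0525,0.0926,0,1],[0.0543,0.109,6,3],[0.06,0.1249,12,3]]'
```

```text
t 12.3 case x,y 0.0502 0.0522 z 0.0876 tilt -0.01 sidetilt -0.05 F [-1.   0.3  6.4] T [0.02 0.11 0.07] w 8.5 q [-3.3 37.  91.1 -0.  51.9 -8.6]
clear {'tray': np.float64(0.5), 'tab': np.float64(20.6), 'fing': np.float64(23.2), 'body': np.float64(20.6)}
[[np.float64(-0.002), np.float64(-0.025), 0], [0, 0, np.float64(0.0)], 0] [0.052 0.093 0.   ]
[[np.float64(-0.003), np.float64(-0.027), 0], [0, 0, np.float64(0.067)], 0] [0.053 0.098 2.   ]
[[np.float64(-0.004), np.float64(-0.027), 0], [0, 0, np.float64(0.067)], 0] [0.054 0.104 4.   ]
[[np.float64(-0.005), np.float64(-0.027), 0], [0, 0, np.float64(0.067)], 0] [0.054 0.109 6.   ]
[[np.float64(-0.012), np.float64(-0.025), 0], [0, 0, np.float64(0.067)], 0] [0.056 0.114 8.   ]
[[np.float64(-0.013), np.float64(-0.025), 0], [0, 0, np.float64(0.067)], 0] [ 0.058  0.12  10.   ]
[[np.float64(-0.014), np.float64(-0.024), 0], [0, 0, np.float64(0.067)], 0] [ 0.06   0.125 12.   ]
```

First the lift and a small tilt (about 6°), then a check.

Emit:
{"fn": "servo_tool", "kwargs": {
  "series": [
    [[-0.002,-0.025,0],[0,0,0],0],
    [[0,0,0],[0,0,0],0],
    [[-0.003,-0.027,0],[0,0,0.067],0],
    [[-0.004,-0.027,0],[0,0,0.067],0],
    [[-0.005,-0.027,0],[0,0,0.067],0],
    [[0,0,0],[0,0,0],0]
  ]
}}

```text
time: 13.05
tool_pos: [0.5913, 0.0276, 0.1085]
orientation: [-90.0, 6.0, -84.7]
wrist_force: [-0.4, -0.5, -2.4]
gripper_width: 0.101
```

```bash
python3 plan.py '[[0.06,0.1249,12,3],[0.0597,0.140,18,3]]'; python3 snap.py side j 190 330 130 280
```

```text
t 13.05 case x,y 0.0501 0.054 z 0.1085 tilt 6.02 sidetilt -0.02 F [-0.4 -0.5 -2.4] T [-0.12 -0.11 -0.03] w 8.6 q [ -6.3  35.5  90.    7.1  55.9 -15.6]
clear {'tray': np.float64(6.0), 'tab': np.float64(13.1), 'fing': np.float64(23.4), 'body': np.float64(36.7)}
[[np.float64(-0.013), np.float64(-0.026), 0], [0, 0, np.float64(0.066)], 0] [0.056 0.114 8.011]
[[np.float64(-0.014), np.float64(-0.026), 0], [0, 0, np.float64(0.066)], 0] [ 0.058  0.119 10.005]
[[np.float64(-0.015), np.float64(-0.025), 0], [0, 0, np.float64(0.066)], 0] [ 0.06   0.125 12.   ]
[[np.float64(-0.005), np.float64(-0.025), 0], [0, 0, np.float64(0.067)], 0] [ 0.06  0.13 14.  ]
[[np.float64(-0.006), np.float64(-0.025), 0], [0, 0, np.float64(0.067)], 0] [ 0.06   0.135 16.   ]
[[np.float64(-0.006), np.float64(-0.024), 0], [0, 0, np.float64(0.067)], 0] [ 0.06  0.14 18.  ]
```

View pics/side_j.png

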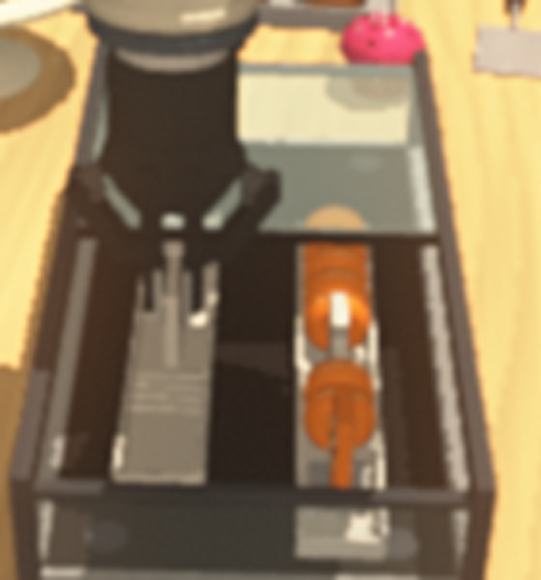

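The tray is held with its front edge rising at (160,480) and no contact forces. I'm continuing the tilt.

Emit:
{"fn": "servo_tool", "kwargs": {
  "series": [
    [[-0.013,-0.026,0],[0,0,0.066],0],
    [[-0.014,-0.026,0],[0,0,0.066],0],
    [[-0.015,-0.025,0],[0,0,0.066],0],
    [[-0.005,-0.025,0],[0,0,0.067],0],
    [[-0.006,-0.025,0],[0,0,0.067],0],
    [[-0.006,-0.024,0],[0,0,0.067],0],
    [[0,0,0],[0,0,0],0]
  ]
}}

```text
time: 13.98
tool_pos: [0.5908, 0.0333, 0.1401]
orientation: [-90.0, 18.0, -84.7]
wrist_force: [0.4, 0.4, -2.0]
gripper_width: 0.102
```

```bash
python3 plan.py '[[0.0683,0.1517,22,3],[0.12,0.1795,24,4]]'; python3 snap.py side k 180 330 110 280;  python3 snap.py top k 100 360 100 270
```

```text
t 13.97 case x,y 0.0501 0.0597 z 0.1401 tilt 18.03 sidetilt -0.01 F [ 0.4  0.4 -2. ] T [-0.34  0.    0.02] w 8.7 q [-11.8  34.7  87.9  19.2  64.2 -26.5]
clear {'tray': np.float64(8.8), 'tab': np.float64(23.4), 'fing': np.float64(34.4), 'body': np.float64(57.3)}
[[np.float64(-0.02), np.float64(-0.014), 0], [0, 0, np.float64(0.044)], 0] [ 0.063  0.144 19.355]
[[np.float64(-0.02), np.float64(-0.013), 0], [0, 0, np.float64(0.044)], 0] [ 0.065  0.148 20.678]
[[np.float64(-0.02), np.float64(-0.013), 0], [0, 0, np.float64(0.044)], 0] [ 0.068  0.152 22.   ]
[[np.float64(-0.073), np.float64(-0.008), 0], [0, 0, np.float64(0.017)], 0] [ 0.081  0.159 22.5  ]
[[np.float64(-0.073), np.float64(-0.007), 0], [0, 0, np.float64(0.017)], 0] [ 0.094  0.166 23.   ]
[[np.float64(-0.073), np.float64(-0.007), 0], [0, 0, np.float64(0.017)], 0] [ 0.107  0.173 23.5  ]
[[np.float64(-0.073), np.float64(-0.006), 0], [0, 0, np.float64(0.017)], 0] [ 0.12  0.18 24.  ]
```

View pics/side_k.png

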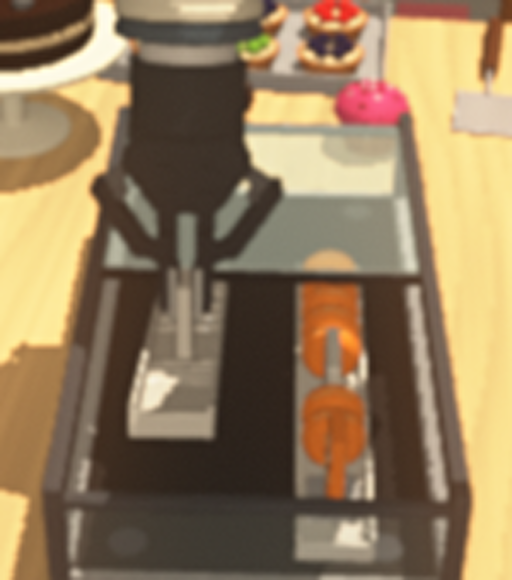

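View pics/top_k.png

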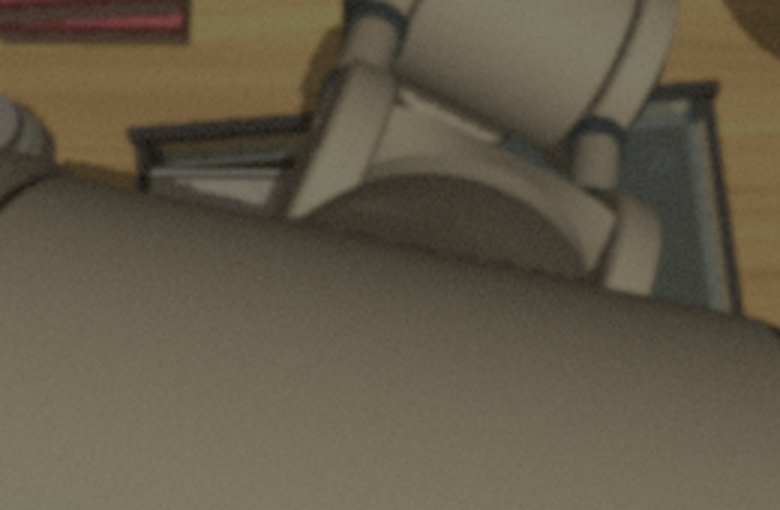

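```bash
cat > tilt.py <<'E'
import sys
from h import *
cc=np.array([.5464,-.0307]); a=np.radians(5.25); ex=np.array([np.cos(a),np.sin(a)]); ey=np.array([-np.sin(a),np.cos(a)])
p,d,K,T=load(sys.argv[1]); C=cloud(d,K,T); q=C[...,:2]-cc; x=q@ex;y=q@ey;z=C[...,2]
ylo,yhi,zlo=map(float,sys.argv[2:5])
m=(abs(x-.05)<.016)&(abs(x-.05)>.008)&(y>ylo)&(y<yhi)&(z>zlo)&(d>0)
k=np.polyfit(y[m],z[m],1); r=z[m]-np.polyval(k,y[m]); g=abs(r)<.006
k=np.polyfit(y[m][g],z[m][g],1); print("floor tilt",np.degrees(np.arctan(k[0])).round(2),g.sum(),"floor z at y=.1",np.polyval(k,.1).round(4))
E
python3 tilt.py side_k.npz .1 .18 .1
python3 -c "
import numpy as np;t=np.radians(18.03);n=np.array([-np.sin(t),np.cos(t)]);o=np.array([.0597,.1401])-(.0426-.004)*n;print('expected floor z at y=.1',o[1]+(.1-o[0])*np.tan(t))"
```

```text
floor tilt 17.49 103 floor z at y=.1 0.113
expected floor z at y=.1 0.11262424298787899
```

Emit:
{"fn": "servo_tool", "kwargs": {
  "series": [
    [[-0.02,-0.014,0],[0,0,0.044],0],
    [[-0.02,-0.013,0],[0,0,0.044],0],
    [[-0.02,-0.013,0],[0,0,0.044],0],
    [[0,0,0],[0,0,0],0]
  ]
}}

```text
time: 14.58
tool_pos: [0.5899, 0.0425, 0.1517]
orientation: [-90.0, 22.0, -84.7]
wrist_force: [-0.3, -0.3, -1.8]
gripper_width: 0.098
```

```bash
python3 plan.py '[[0.12,0.1745,24,5],[0.175,0.198,24,5]]'; python3 - <<'E'
import numpy as np
from path import clear
A=np.array([.0683,.1517,22]);B=np.array([.12,.1745,24]);C=np.array([.175,.198,24]);D=np.array([.175,.29,24])
for P,Q in((A,B),(B,C),(C,D)):
    print(min(clear(w[0],w[1],np.radians(w[2]))["tray"] for w in (P+(Q-P)*t for t in np.linspace(0,1,15))))
E
```

```text
t 14.57 case x,y 0.0501 0.0689 z 0.1517 tilt 21.98 sidetilt 0.01 F [-0.3 -0.3 -1.8] T [-0.38  0.01  0.01] w 8.3 q [-12.8  34.6  87.3  22.8  67.  -28.7]
clear {'tray': np.float64(10.0), 'tab': np.float64(36.4), 'fing': np.float64(47.4), 'body': np.float64(64.8)}
[[np.float64(-0.056), np.float64(-0.002), 0], [0, 0, np.float64(0.013)], 0] [ 0.079  0.156 22.388]
[[np.float64(-0.056), np.float64(-0.002), 0], [0, 0, np.float64(0.013)], 0] [ 0.089  0.161 22.791]
[[np.float64(-0.056), np.float64(-0.001), 0], [0, 0, np.float64(0.013)], 0] [ 0.1    0.165 23.194]
[[np.float64(-0.056), np.float64(-0.001), 0], [0, 0, np.float64(0.013)], 0] [ 0.11   0.17  23.597]
[[np.float64(-0.056), np.float64(-0.0), 0], [0, 0, np.float64(0.013)], 0] [ 0.12   0.174 24.   ]
[[np.float64(-0.06), np.float64(0.001), 0], [0, 0, np.float64(0.0)], 0] [ 0.131  0.179 24.   ]
[[np.float64(-0.06), np.float64(0.001), 0], [0, 0, np.float64(0.0)], 0] [ 0.142  0.184 24.   ]
[[np.float64(-0.06), np.float64(0.001), 0], [0, 0, np.float64(0.0)], 0] [ 0.153  0.189 24.   ]
[[np.float64(-0.06), np.float64(0.001), 0], [0, 0, np.float64(0.0)], 0] [ 0.164  0.193 24.   ]
[[np.float64(-0.06), np.float64(0.001), 0], [0, 0, np.float64(0.0)], 0] [ 0.175  0.198 24.   ]
9.9
12.2
31.9
```

Emit:
{"fn": "servo_tool", "kwargs": {
  "series": [
    [[-0.056,-0.002,0],[0,0,0.013],0],
    [[-0.056,-0.002,0],[0,0,0.013],0],
    [[-0.056,-0.001,0],[0,0,0.013],0],
    [[-0.056,-0.001,0],[0,0,0.013],0],
    [[-0.056,0,0],[0,0,0.013],0],
    [[0,0,0],[0,0,0],0]
  ]
}}

```text
time: 15.32
tool_pos: [0.5851, 0.0943, 0.1746]
orientation: [-90.0, 23.9, -84.6]
wrist_force: [0.4, 0.9, -3.5]
gripper_width: 0.099
```

```bash
python3 plan.py '[[0.178,0.198,24,5],[0.178,0.31,24,5]]'
```

```text
t 15.32 case x,y 0.0499 0.1209 z 0.1746 tilt 23.92 sidetilt 0.02 F [ 0.4  0.9 -3.5] T [-0.42  0.    0.01] w 8.5 q [ -8.9  32.7  87.6  25.1  68.  -25.5]
clear {'tray': np.float64(12.3), 'tab': np.float64(90.0), 'fing': np.float64(98.4), 'body': np.float64(96.9)}
[[np.float64(-0.062), np.float64(0.002), 0], [0, 0, np.float64(0.001)], 0] [ 0.132  0.179 23.932]
[[np.float64(-0.062), np.float64(0.002), 0], [0, 0, np.float64(0.001)], 0] [ 0.144  0.184 23.949]
[[np.float64(-0.062), np.float64(0.002), 0], [0, 0, np.float64(0.001)], 0] [ 0.155  0.189 23.966]
[[np.float64(-0.062), np.float64(0.002), 0], [0, 0, np.float64(0.001)], 0] [ 0.167  0.193 23.983]
[[np.float64(-0.062), np.float64(0.002), 0], [0, 0, np.float64(0.001)], 0] [ 0.178  0.198 24.   ]
[[np.float64(-0.046), np.float64(-0.102), 0], [0, 0, np.float64(0.0)], 0] [ 0.178  0.22  24.   ]
[[np.float64(-0.046), np.float64(-0.102), 0], [0, 0, np.float64(0.0)], 0] [ 0.178  0.243 24.   ]
[[np.float64(-0.046), np.float64(-0.102), 0], [0, 0, np.float64(0.0)], 0] [ 0.178  0.265 24.   ]
[[np.float64(-0.046), np.float64(-0.102), 0], [0, 0, np.float64(0.0)], 0] [ 0.178  0.288 24.   ]
[[np.float64(-0.046), np.float64(-0.102), 0], [0, 0, np.float64(0.0)], 0] [ 0.178  0.31  24.   ]
```

Emit:
{"fn": "servo_tool", "kwargs": {
  "series": [
    [[-0.062,0.002,0],[0,0,0],0],
    [[-0.062,0.002,0],[0,0,0],0],
    [[-0.062,0.002,0],[0,0,0],0],
    [[-0.062,0.002,0],[0,0,0],0],
    [[-0.062,0.002,0],[0,0,0],0],
    [[0,0,0],[0,0,0],0]
  ]
}}

```text
time: 16.08
tool_pos: [0.5797, 0.1517, 0.198]
orientation: [-90.0, 23.9, -84.6]
wrist_force: [-0.0, 0.3, -2.7]
gripper_width: 0.101
```

```bash
python3 plan.py '[[0.178,0.32,24,5]]'; python3 snap.py side l 170 340 90 300
```

```text
t 16.07 case x,y 0.0498 0.1786 z 0.198 tilt 23.91 sidetilt 0.02 F [-0.   0.3 -2.7] T [-0.44 -0.07  0.03] w 8.6 q [ -3.4  30.6  87.2  25.6  68.2 -19.7]
clear {'tray': np.float64(35.4), 'tab': np.float64(76.3), 'fing': np.float64(79.3), 'body': np.float64(149.9)}
[[np.float64(-0.049), np.float64(-0.112), 0], [0, 0, np.float64(0.001)], 0] [ 0.178  0.222 23.926]
[[np.float64(-0.049), np.float64(-0.112), 0], [0, 0, np.float64(0.001)], 0] [ 0.178  0.247 23.944]
[[np.float64(-0.049), np.float64(-0.112), 0], [0, 0, np.float64(0.001)], 0] [ 0.178  0.271 23.963]
[[np.float64(-0.049), np.float64(-0.112), 0], [0, 0, np.float64(0.001)], 0] [ 0.178  0.296 23.981]
[[np.float64(-0.049), np.float64(-0.112), 0], [0, 0, np.float64(0.001)], 0] [ 0.178  0.32  24.   ]
```

View pics/side_l.png

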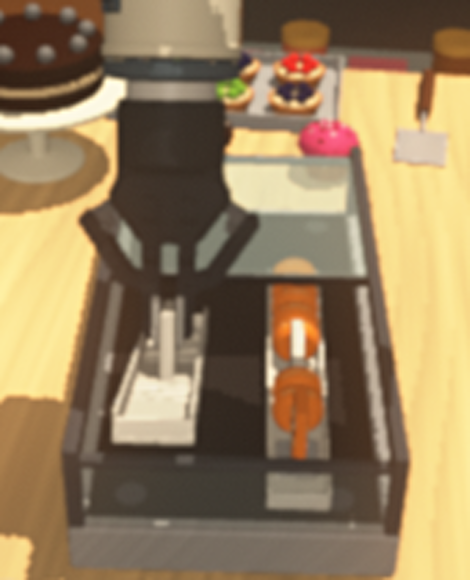

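The tray is tilted with its open end out, and the covers haven't moved. Next a straight lift, then levelling.

Emit:
{"fn": "servo_tool", "kwargs": {
  "series": [
    [[-0.025,-0.056,0],[0,0,0],0],
    [[-0.049,-0.112,0],[0,0,0],0],
    [[-0.049,-0.112,0],[0,0,0],0],
    [[-0.049,-0.112,0],[0,0,0],0],
    [[-0.049,-0.112,0],[0,0,0],0],
    [[-0.025,-0.056,0],[0,0,0],0],
    [[0,0,0],[0,0,0],0]
  ]
}}

```text
time: 17.0
tool_pos: [0.5801, 0.1501, 0.3205]
orientation: [-89.9, 23.9, -84.7]
wrist_force: [-0.9, 0.1, -3.1]
gripper_width: 0.096
```

```bash
python3 plan.py '[[0.178,0.32,0,6]]'; python3 snap.py side m 100 400 60 300; python3 tilt.py side_m.npz .22 .3 .2
```

```text
t 17.0 case x,y 0.0501 0.177 z 0.3205 tilt 23.89 sidetilt -0.05 F [-0.9  0.1 -3.1] T [-0.38 -0.03 -0.01] w 8.2 q [ -3.6  23.4  78.5  23.8  82.6 -13. ]
clear {'tray': np.float64(108.7), 'tab': np.float64(189.7), 'fing': np.float64(193.9), 'body': np.float64(252.8)}
[[np.float64(-0.001), np.float64(0.001), 0], [0, 0, np.float64(-0.133)], 0] [ 0.177  0.32  19.912]
[[np.float64(-0.001), np.float64(0.001), 0], [0, 0, np.float64(-0.133)], 0] [ 0.177  0.32  15.929]
[[np.float64(-0.001), np.float64(0.001), 0], [0, 0, np.float64(-0.133)], 0] [ 0.178  0.32  11.947]
[[np.float64(-0.001), np.float64(0.001), 0], [0, 0, np.float64(-0.133)], 0] [0.178 0.32  7.965]
[[np.float64(-0.001), np.float64(0.001), 0], [0, 0, np.float64(-0.133)], 0] [0.178 0.32  3.982]
[[np.float64(-0.001), np.float64(0.0), 0], [0, 0, np.float64(-0.133)], 0] [0.178 0.32  0.   ]
floor tilt 23.33 41 floor z at y=.1 0.2462
```

View pics/side_m.png

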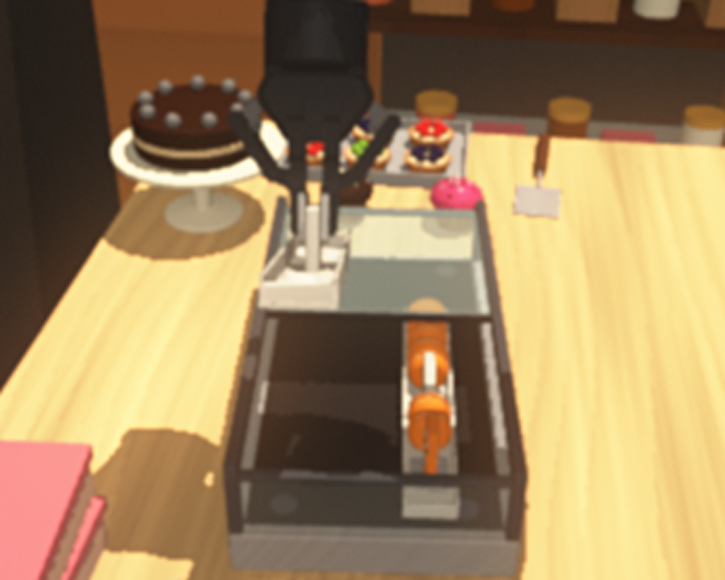

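Clear of the case. I'll level the tray, adding a slight lift.

Emit:
{"fn": "servo_tool", "kwargs": {
  "series": [
    [[0,-0.02,0],[0,0,-0.1],0],
    [[0,-0.02,0],[0,0,-0.14],0],
    [[0,0,0],[0,0,-0.14],0],
    [[0,0,0],[0,0,-0.14],0],
    [[0,0,0],[0,0,-0.14],0],
    [[0,0,0],[0,0,-0.1],0],
    [[0,0,0],[0,0,-0.037],0],
    [[0,0,0],[0,0,0],0],
    [[0,0,0],[0,0,0],0],
    [[0,0,0],[0,0,0],0]
  ]
}}

```text
time: 18.3
tool_pos: [0.5801, 0.147, 0.3272]
orientation: [-90.0, 0.0, -84.7]
wrist_force: [0.4, 0.6, -3.2]
gripper_width: 0.096
```

```bash
python3 plan.py; python3 snap.py side n 0 512 0 384; python3 tilt.py side_n.npz .23 .325 .2; python3 snap.py top n 0 512 0 384
python3 - <<'E'
from h import *
cc=np.array([.5464,-.0307]); a=np.radians(5.25); ex=np.array([np.cos(a),np.sin(a)]); ey=np.array([-np.sin(a),np.cos(a)])
p,d,K,T=load("side_n.npz")
for c0 in (0.0,):
  ys=np.arange(-.012,.03,.003)
  print([int(p[int(round(v)),int(round(u))].mean()) for u,v in w2px([np.r_[cc+0*ex+y*ey,.121] for y in ys],K,T)])
C=cloud(d,K,T);q=C[...,:2]-cc;x=q@ex;y=q@ey;z=C[...,2]
m=(abs(x-.05)<.03)&(y>.15)&(y<.36)&(z>.2)&(z<.36)&(d>0)
for lo in np.arange(.2,.35,.02):
    k=m&(y>lo)&(y<lo+.02)
    if k.sum(): print(lo.round(2),k.sum(),np.percentile(z[k],[2,50,98]).round(4))
E
```

```text
t 18.3 case x,y 0.0499 0.1739 z 0.3272 tilt 0.03 sidetilt 0.01 F [ 0.4  0.6 -3.2] T [0.02 0.02 0.06] w 8.2 q [ 8.5 22.5 74.6  0.  82.9  3.2]
clear {'tray': np.float64(164.4), 'tab': np.float64(196.0), 'fing': np.float64(200.7), 'body': np.float64(270.4)}
floor tilt 1.11 301 floor z at y=.1 0.2855
[132, 131, 131, 135, 129, 129, 100, 65, 65, 51, 48, 51, 51, 50]
0.2 183 [0.2874 0.2894 0.3268]
0.22 196 [0.2872 0.2889 0.3049]
0.24 187 [0.2872 0.289  0.3053]
0.26 216 [0.2871 0.2886 0.305 ]
0.28 217 [0.287  0.2887 0.3047]
0.3 116 [0.2873 0.2892 0.3052]
0.32 279 [0.2844 0.2931 0.3038]
```

View pics/side_n.png

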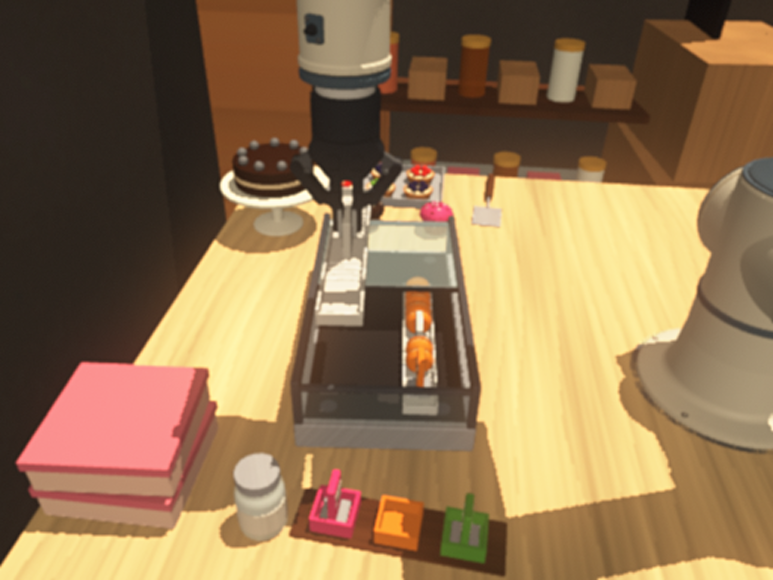

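View pics/top_n.png

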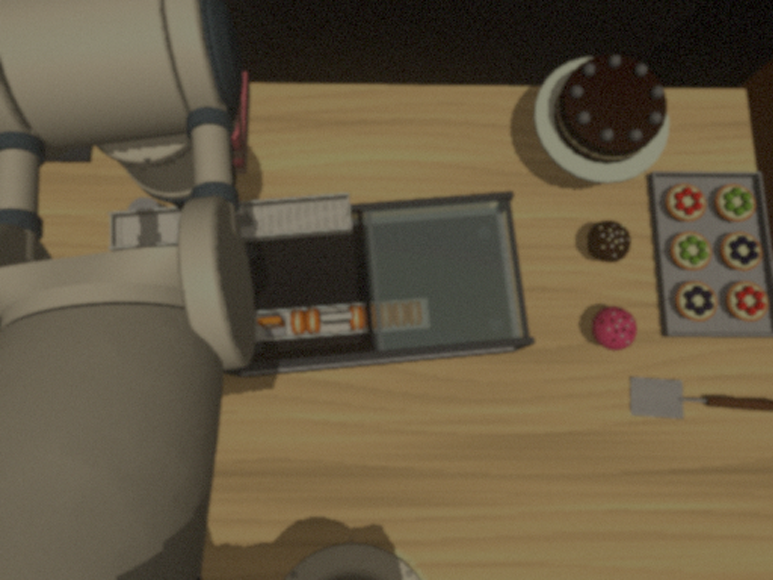

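The tray is level: floor height is 0.289 m along its visible part, with the underside about 160 mm above the case. The green marker stands in its slot, the cover edge profile is unchanged, and the full tray and the other markers are where they were. I'm handing in.

```bash
python3 -c "
from rig import bot
print(bot.sign_off())"
```

```text
the job is handed in; nothing more can be done
None
```

The job is handed in at about 18.4 s of the 54 s allowed. I put the green marker in its green slot first. Then I gripped the empty tray by its tab, tilted it to about 24°, and brought it out through the gap with the open end first.

**Final checks**
- **Tray:** it is still pinched, and its floor height was constant to about 1 mm along the visible part. The underside is about 0.285 m up, roughly 160 mm above the case top. One straight-line fit gave 1.1° of tilt; I put that down to wall points in the fit, since the gripper reads 0.03°.
- **Forces:** the wrist force readings I took showed only the tray's weight, about 2–3 N, with no sign of contact. The largest I saw was 7 N, when the fingers closed on the marker. The worst planned clearance to the case or covers was 5–6 mm while starting the tilt, and about 10 mm after that.
- **Covers:** the cover's edge profile in the side image matches the one from the start.
- **Marker and the rest:** the green marker stands square inside its slot, and the orange slot is empty. The full tray, pink marker, jar and cupcakes look unmoved.
- **Camera disagreement:** the two cameras differed by about 3–4 mm in y. I re-measured at the slot, shifted the marker 1.6 mm in y, and it went in without touching the rim.

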